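# Sweep check of a wireless ultrasound probe on a sprung test block

## Robot

A 7-joint arm with a two-finger parallel gripper is mounted at the origin on the work surface. World frame = base frame: x ahead of the robot, y to its left, z up, the work surface at z = 0. Lengths are in m, angles in rad, forces in N, time in s.
With the tool pointing down it reaches from about 0.4 to 0.85 m from the base axis. Payload 10.4 kg.
Tool frame: the origin (TCP) lies at the very end of the fingers, on their centre line; the grasp point (between the pads) lies 19 mm behind it; x points along the fingers, z is the direction in which the jaws open and shut, and the axes are right-handed (so a half turn about x gives the same grasp; the last joint's range is limited). The gripper opens to 85 mm and grips with 20 to 120 N. Pads are 22 mm wide; open, the fingers measure 114 mm over their backs; the gripper's body (76 mm by 85 mm) begins 54 mm behind the grasp point. The pads swing forward as they close: fully open they stand 13 mm farther back than shut.
Start: joints at [-1.32, 0.332, -0.065, 1.46, 0.022, 1.35, -0.088], TCP at [0.169, 0.602, 0.231] pointing down, gripper open.
Joint ranges: [-2.6, 2.6], [-0.5, 2.12], [-1.47, 1.34], [0.16, 2.42], [-1.27, 4.41], [0.06, 2.06], [-2.6, 2.6]. Speed limits (rad/s): [2.22, 2.22, 2.79, 2.79, 3.14, 3.14, 3.14].

## Interface

Orientations are given as a unit quaternion [x, y, z, w].
In Python, from workcell import get_obs, camera, camera_info, hand_in gives the robot as it stands.
- The arm moves only by the tool move_arm, never from a script. Its argument "motion" is text: rows parted by semicolons, each of 4 numbers parted by spaces: the shift along the world's x, y, z in m, then the turn about the world's z in rad. In form: tx ty tz spin; .... A call has 1 to 10 rows; each row is the pose to reach, as a shift and turn from the pose commanded when the call began; what a row does not reach only later rows make up. A row lasts 1/8 s, in which the tool goes at most 62.5 mm and 10.7 degrees, less where a joint would pass 70% of its speed; a pose out of reach is approached as far as the arm can. A call with a gripper value outside its range is refused whole. "grip" is the opening, from 0 (shut) to 1 (fully open), set as the call begins (left out, the last holds). The fingers move at their own pace and stop on an object; "force" is the grip in N (left out, the last holds). Time passes only in rows, so rows that repeat a pose let the fingers close. It gives the time, the measured TCP pose, the force and the opening at its end, in the units of the state.
- get_obs(): the state, without advancing time (a new reading comes with each control period).
- camera(name): name is "scene" or "side" or "wrist"; returns (picture, depth): 420x560x3 uint8, red, green, blue; 420x560 float32, m along the optical axis (not along the pixel's ray), 0 where there is no reading.
- camera_info(name): a dict with "camera_matrix" (3x3 intrinsics, pixels), "k1" (the pictures are not rectified: a ray, as slopes to the right and down, at radius r is drawn at 1 + k1 r^2 times it, then the intrinsics apply), "eye" and "attitude" of the camera in the world. Camera axes: x right, y up, looking along -z (the intrinsics and any distortion apply to the point x, -y, -z); pixel columns grow to the right and rows downward; lengths in m; the calibration is good to about 2 mm. A picture is of the moment at which its call begins: read the wrist's pose just before it. camera_info takes no time and is no camera call; for the wrist camera it gives the pose at the moment of the call.
- hand_in(): hands the job in, once; it reports no verdict.
The state is a dict: "clock": time; "joint_pos": joint angles; "joint_velocities": joint speeds; "tau": joint torques, N m; "position": TCP position; "ee_rot": TCP orientation; "ft_force": force on the tool from outside, world axes, zero at the start; "torque": the same for the moment, N m; "grip_width": opening from 0.0 (shut) to 1.0 (fully open).
Only numpy, scipy, OpenCV 4.12 (cv2) and the standard library are available. Lean on these libraries where they do the work, as an engineer would, in place of code of your own. Each camera call takes 0.05 s, during which the arm holds its last target.

## Task

Check the flat, blue-topped ultrasound probe: take it from the steel tray, set it upright, nose down, on the green band of the test block with its wide side across the block, and sweep it along the middle of the plate to the black band in one unbroken stroke, keeping the plate pressed down about half of its travel all the way and never down on its stop. Then lift it off and stand it upright back in the tray; leave the round orange-topped probe alone.

Things in the scene. Friction and masses are not known exactly. Their poses are not given: they have to be found in the camera images.
- flat_probe: White slab-shaped probe, blue top, flat black nose; loose, about 180 g. Stands on its nose in the tray, 96 mm tall. Origin: centre of the nose's flat underside; z up, x along the wide side, y through the thickness. Nose 56 (x) by 32 (y) mm; head 60 by 34 mm up to z = 36 mm; above it the handle, 46 (x) by 28 (y) mm: pinch it across the 28 mm, about 60 mm above the underside.
- round_probe: The other probe, to be left alone: grey, round, orange top, up to 42 mm in diameter, 96 mm tall, loose, standing on its nose in the same tray about 110 mm from the flat probe. Origin: centre of its underside; z up.
- test_block: Test block, fixed: grey base 96 (x) by 206 (y) mm, 30 mm high, carrying a sprung beige plate 84 (x) by 190 (y) mm. Origin: centre of the base's underside, on the table; z up, y along the block. The plate's flat top is at z = 60 mm when free. Bands 20 mm wide lie across it: green (start) with its middle at y = +60 mm, black (finish) at y = -60 mm. Its middle line is x = 0.
- plate (a joint): How far the test block's sprung plate is pushed down, in m: 0 free, 0.016 on its stop. It stays level as it sinks. It takes about 1 N to start it and 0.3 N more for each mm, so about 3.5 N at half travel (8 mm).
- tray: Steel tray, fixed, 150 (x) by 250 (y) mm outside, walls 4 mm thick and 18 mm high, floor 4 mm thick. Origin: centre of its underside, on the table; z up. The probes stand on its floor, one near y = -55 mm and one near y = +55 mm; which is which varies.
Things that resemble listed ones, but are neither listed nor needed, are in the scene too. What is shaped like the test_block but purple is not meant.

How it is judged:
On the way, in this order (a step that is already met when the one before it is completed fails the run):
1. flat probe on the green band, plate 2 to 13.5 mm down; within 17 mm of the band's middle and 20 mm of the middle line, 11 degrees of upright, 15 degrees of square across (y of flat_probe in the frame of test_block between 0.043 and 0.077 m and x of flat_probe in the frame of test_block between -0.02 and 0.02 m and z of flat_probe in the frame of test_block between 0.0465 and 0.058 m and contact force between flat_probe and test_block above 0.5 N and angle between the x axis of flat_probe and the x axis of test_block, either way round below 0.26 rad and angle between flat_probe's own z axis and vertical below 0.2 rad), for 0.2 s.
2. still pressing, it has swept towards the middle (y of flat_probe in the frame of test_block between 0 and 0.038 m and x of flat_probe in the frame of test_block between -0.02 and 0.02 m and z of flat_probe in the frame of test_block between 0.0465 and 0.058 m and contact force between flat_probe and test_block above 0.5 N and angle between the x axis of flat_probe and the x axis of test_block, either way round below 0.26 rad and angle between flat_probe's own z axis and vertical below 0.2 rad), for 0.05 s.
3. still pressing, it has swept past the middle (y of flat_probe in the frame of test_block between -0.038 and -0.002 m and x of flat_probe in the frame of test_block between -0.02 and 0.02 m and z of flat_probe in the frame of test_block between 0.0465 and 0.058 m and contact force between flat_probe and test_block above 0.5 N and angle between the x axis of flat_probe and the x axis of test_block, either way round below 0.26 rad and angle between flat_probe's own z axis and vertical below 0.2 rad), for 0.05 s.
4. still pressing, it has reached the black band (y of flat_probe in the frame of test_block between -0.077 and -0.043 m and x of flat_probe in the frame of test_block between -0.02 and 0.02 m and z of flat_probe in the frame of test_block between 0.0465 and 0.058 m and contact force between flat_probe and test_block above 0.5 N and angle between the x axis of flat_probe and the x axis of test_block, either way round below 0.26 rad and angle between flat_probe's own z axis and vertical below 0.2 rad), for 0.1 s.
At the end, for the whole second after the job is handed in: The flat probe stands upright (within 10 degrees), released and at rest, on the floor of the tray, and the round probe still stands within 25 mm of where it was (x of flat_probe in the frame of tray between -0.075 and 0.075 m and y of flat_probe in the frame of tray between -0.125 and 0.125 m and z of flat_probe in the frame of tray between -0.002 and 0.012 m and angle between each of flat_probe, round_probe's own z axis and vertical below 0.17 rad and linear speed of flat_probe below 0.02 m/s and angular speed of flat_probe below 0.2 rad/s and distance of round_probe from where it was at the start of the episode below 0.025 m); the robot touches nothing.
It fails at once if the plate is pushed down onto its stop (more than 14.5 mm) (x of flat_probe in the frame of test_block between -0.06 and 0.06 m and y of flat_probe in the frame of test_block between -0.12 and 0.12 m and z of flat_probe in the frame of test_block below 0.0455 m and contact force between flat_probe and test_block above 0.5 N).
It fails at once if the probe comes off the plate between the bands during the stroke (x of flat_probe in the frame of test_block between -0.03 and 0.03 m and y of flat_probe in the frame of test_block between -0.033 and 0.033 m and z of flat_probe in the frame of test_block between 0.0605 and 0.075 m).
It fails at once if the round probe is moved or tipped (distance of round_probe from where it was at the start of the episode above 0.025 m or angle between round_probe's own z axis and vertical above 0.35 rad).
It also fails if it takes over 54 s, if anything falls off the work surface, if the arm or the gripper's body presses on something with over 40 N, if the wrist force passes 120 N, or if a joint passes its speed limit or range.

## Working session

There is one attempt and no reset: what is moved stays moved. The work goes in short steps, Python scripts to look and compute and a tool call to move; the robot and the scene stay as the last step left them, time stands still between calls to the robot, and variables do not carry over. Pictures are saved under pics/ and viewed, and the job is handed in when it is done.

Besides the shell and the picture viewer there is one more tool, called by a JSON object that holds its "name" and its "arguments". move_arm: Moves the arm, as the interface text tells. Its arguments: {"type":"object","properties":{"motion":{"type":"string"},"grip":{"type":"number"},"force":{"type":"number"}},"required":["motion"]}

```bash
mkdir -p pics; ls; cat > h.py <<'E'
import numpy as np, cv2, pickle
from workcell import get_obs, camera, camera_info, hand_in
def R(att):
    a=np.array(att,float)
    if a.shape==(3,3): return a
    from scipy.spatial.transform import Rotation
    return Rotation.from_quat(a).as_matrix()
def snap(n,tag):
    info=camera_info(n); im,d=camera(n)
    pickle.dump((info,im,d),open(f'{tag}.pkl','wb'))
    cv2.imwrite(f'pics/{tag}.png',im[:,:,::-1]); return info,im,d
def cloud(info,d):
    K=np.array(info['camera_matrix']);k1=info['k1']
    v,u=np.mgrid[:d.shape[0],:d.shape[1]].astype(np.float64)
    p=cv2.undistortPoints(np.stack([u.ravel(),v.ravel()],1)[:,None],K,np.array([k1,0,0,0.]))[:,0]
    z=d.ravel()
    P=np.stack([p[:,0]*z,-p[:,1]*z,-z],1)
    W=P@R(info['attitude']).T+np.array(info['eye'])
    W[z==0]=np.nan
    return W.reshape(d.shape+(3,))
def load(tag): return pickle.load(open(f'{tag}.pkl','rb'))
E
python3 - <<'E'
from h import *
print(get_obs())
for n in('scene','side','wrist'):
    i,im,d=snap(n,n+'0'); print(n,i)
E
```

```text
pics
{'clock': 0.0, 'joint_pos': array([-1.31960933,  0.33289941, -0.0647231 ,  1.4609648 ,  0.0215662 ,
        1.34991938, -0.08851691]), 'joint_velocities': array([-0.00068239, -0.00061137, -0.00010159,  0.00011695, -0.00043615,
        0.0002181 , -0.00194661]), 'tau': array([ 1.05019476e-04, -6.25468183e+01,  4.90721629e-02, -3.91590357e+01,
        1.62220857e-02,  1.02074406e-02,  1.23847983e-05]), 'position': array([0.16886248, 0.60134543, 0.23048758]), 'ee_rot': array([-0.42742257,  0.56396662,  0.42676626,  0.563136  ]), 'ft_force': array([-0.96814463,  0.34691863, -0.22523056]), 'torque': array([-0.0268585 , -0.02687681,  0.01508797]), 'grip_width': 1.0010353805669283}
scene {'camera_matrix': array([[389.88312539,   0.        , 269.13776213],
       [  0.        , 389.88312539, 207.36416212],
       [  0.        ,   0.        ,   1.        ]]), 'k1': -0.11222653000113439, 'eye': array([0.86514258, 0.34005648, 0.56405035]), 'attitude': array([0.18160665, 0.33430212, 0.82010749, 0.42741646])}
side {'camera_matrix': array([[433.4958645 ,   0.        , 284.71080752],
       [  0.        , 433.4958645 , 204.40654348],
       [  0.        ,   0.        ,   1.        ]]), 'k1': -0.03039729484179221, 'eye': array([ 0.28405317, -0.59258526,  0.49773256]), 'attitude': array([ 0.47768289, -0.07155742, -0.11107794,  0.86853917])}
wrist {'camera_matrix': array([[316.65732953,   0.        , 277.5552029 ],
       [  0.        , 316.65732953, 209.62006328],
       [  0.        ,   0.        ,   1.        ]]), 'k1': 0.0009739981353102182, 'eye': array([0.09527225, 0.6226631 , 0.3728223 ]), 'attitude': array([-0.11954138, -0.08984823,  0.59622789,  0.78876451])}
```

View pics/scene0.png

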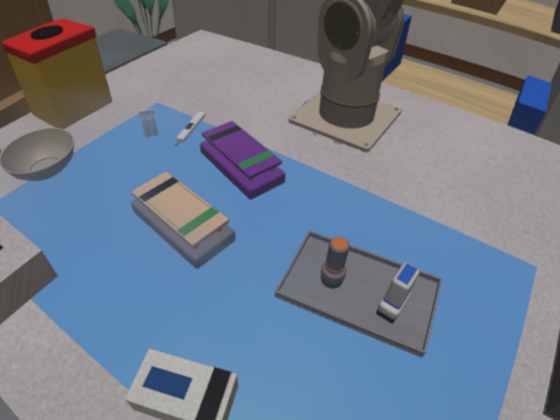

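View pics/side0.png

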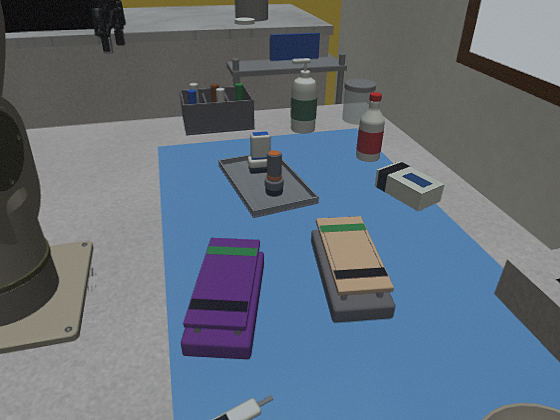

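View pics/wrist0.png

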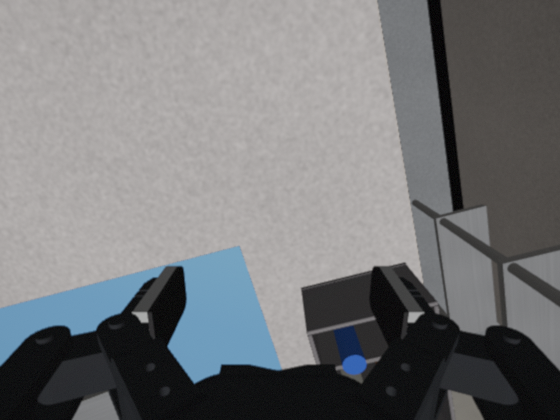

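The flat probe is in the scene view at (400,290), with its blue top at (408,273), and in the side view at (260,148). These could be mistaken for it:
- the orange-topped round probe: scene (335,260), side (274,170)
- the white box with a blue label: scene (180,385), side (410,185)
- the blue item in the organiser: side (190,97), wrist (350,350)

The beige block is at scene (182,215) and side (350,260). The purple one, at scene (240,157), is the decoy.

```bash
cat > m.py <<'E'
from h import *
def rect(P):
    r=cv2.minAreaRect(P[:,:2].astype(np.float32)*1000); b=cv2.boxPoints(r)
    return np.round(r[0],1),np.round(r[1],1),round(r[2],1),b
if __name__=='__main__':
  for n in('scene0','side0'):
    i,im,d=load(n); W=cloud(i,d); hsv=cv2.cvtColor(im,cv2.COLOR_RGB2HSV).astype(int)
    H,S,V=hsv[...,0],hsv[...,1],hsv[...,2]; x,y,z=W[...,0],W[...,1],W[...,2]
    pos=(x>.2)&(x<.9)&(abs(y)<.6)
    def rep(name,m):
        m=cv2.morphologyEx(m.astype(np.uint8),cv2.MORPH_OPEN,np.ones((2,2)))
        k,l,st,_=cv2.connectedComponentsWithStats(m)
        for j in range(1,k):
            if st[j,4]<25: continue
            q=W[l==j]; c=np.median(q,0); print(n,name,st[j].tolist(),'med',c.round(4),'z%',np.percentile(q[:,2],[5,50,95]).round(4),rect(q)[:3])
    rep('blue',(H>105)&(H<125)&(S>120)&(z>.06)&pos)
    rep('orange',(H<15)&(S>110)&(z>.06)&pos)
    rep('beige',(H>8)&(H<25)&(S>50)&(V>120)&(z>.04)&pos)
    rep('green',(H>50)&(H<85)&(S>100)&(z>.03)&pos)
    rep('high',(z>.045)&(z<.12)&pos)
    rep('black',(V<60)&(z>.05)&(z<.07)&pos)
    rep('wall',(z>.010)&(z<.024)&pos&(S<80))
E
python3 m.py
python3 -c "
import cv2
a=cv2.imread('pics/scene0.png')[215:350,265:455];cv2.imwrite('pics/crop1.png',cv2.resize(a,None,fx=4,fy=4,interpolation=2))"
```

```text
scene0 blue [399, 265, 18, 20, 201] med [nan nan nan] z% [nan nan nan] (array([480.6, 327. ]), array([15.5, 33.8]), 86.2)
scene0 orange [26, 26, 70, 39, 1085] med [nan nan nan] z% [nan nan nan] (array([ -129.8, -1395.3]), array([2062.8,   67.3]), 54.2)
scene0 orange [333, 239, 15, 12, 140] med [nan nan nan] z% [nan nan nan] (array([485.4, 218.2]), array([20.3, 21.1]), 44.2)
scene0 beige [137, 174, 35, 21, 250] med [ 0.5273 -0.1571  0.0602] z% [0.0588 0.0602 0.0616] (array([ 528.3, -156.8]), array([22.9, 73.1]), 80.5)
scene0 beige [150, 184, 61, 44, 1457] med [nan nan nan] z% [nan nan nan] (array([539.6, -77.4]), array([97.2, 73.1]), 80.4)
scene0 beige [189, 214, 40, 27, 414] med [0.5494 0.0034 0.0597] z% [0.0577 0.0597 0.061 ] (array([552.5,   2.4]), array([23. , 73.8]), 80.4)
scene0 beige [333, 239, 15, 12, 134] med [nan nan nan] z% [nan nan nan] (array([nan, nan]), array([0., 0.]), 0.0)
scene0 green [240, 152, 33, 17, 193] med [ 0.3552 -0.0377  0.0611] z% [0.0598 0.0611 0.0625] (array([353.2, -38.3]), array([19.6, 77.4]), 72.7)
scene0 green [190, 209, 28, 19, 180] med [ 0.5396 -0.0
[... 7674 characters left out ...]
% [nan nan nan] (array([482.8, 265.4]), array([164.4, 254. ]), 9.1)
side0 wall [250, 167, 18, 6, 63] med [0.4714 0.3102 0.0157] z% [0.0098 0.0157 0.0198] (array([480. , 266.5]), array([ 37.4, 101.9]), 10.6)
side0 wall [386, 184, 58, 24, 317] med [nan nan nan] z% [nan nan nan] (array([783.6, 105.4]), array([ 79.6, 132.1]), 71.7)
side0 wall [315, 251, 80, 70, 540] med [nan nan nan] z% [nan nan nan] (array([ 546. , -202.6]), array([ 3.5, 81.5]), 120.7)
side0 wall [497, 287, 63, 68, 576] med [nan nan nan] z% [nan nan nan] (array([ 763.1, -251.8]), array([  5.1, 131.9]), 1.0)
side0 wall [216, 399, 45, 21, 459] med [nan nan nan] z% [nan nan nan] (array([ 319.1, -290.6]), array([53. , 17.7]), 17.3)
```

View pics/crop1.png

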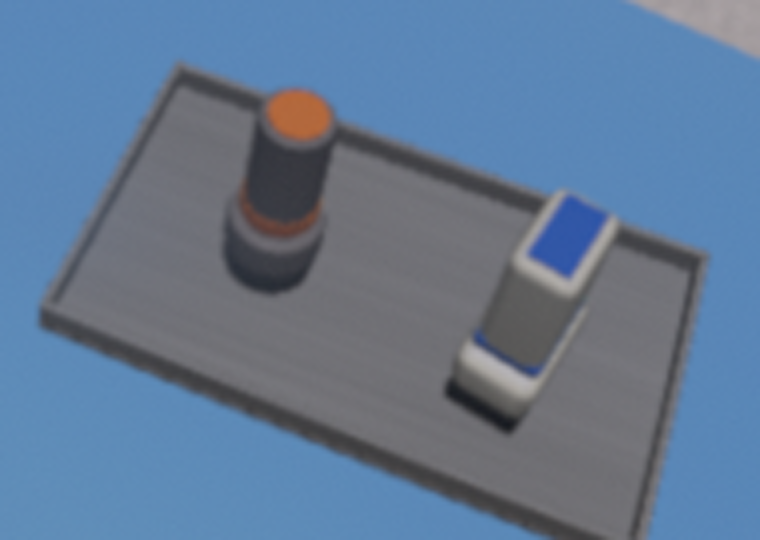

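```bash
python3 - <<'E'
from h import *
o=get_obs(); T=R(o['ee_rot']); print(T.round(3))
i=load('wrist0')[0]; C=R(i['attitude']); print('view',-C[:,2],'right',C[:,0])
print('eye in tool',T.T@(i['eye']-o['position']), 'view in tool',T.T@-C[:,2])
# better masks
for n in('scene0','side0'):
    i,im,d=load(n); W=cloud(i,d); hsv=cv2.cvtColor(im,cv2.COLOR_RGB2HSV).astype(int)
    H,S,V=hsv[...,0],hsv[...,1],hsv[...,2]; x,y,z=W[...,0],W[...,1],W[...,2]
    for nm,m in dict(plate=(z>.055)&(z<.066)&(x>.44)&(x<.64)&(y>-.22)&(y<.06),
       green=(z>.05)&(z<.066)&(x>.44)&(x<.64)&(y>-.1)&(y<.1)&(H>40)&(H<90)&(S>60),
       black=(z>.055)&(z<.066)&(x>.46)&(x<.62)&(y>-.2)&(y<-.1)&(V<70),
       ptop=(z>.097)&(z<.106)&(x>.42)&(x<.54)&(y>.28)&(y<.37),
       rtop=(z>.097)&(z<.106)&(x>.42)&(x<.54)&(y>.17)&(y<.26),
       tray=(z>.013)&(z<.022)&(x>.36)&(x<.6)&(y>.12)&(y<.42)).items():
        q=W[m]; print(n,nm,m.sum(),q.mean(0).round(4),[a.tolist() if hasattr(a,'tolist') else a for a in __import__('m').rect(q)[:3]])
E
```

```text
[[-0.    -0.963  0.27 ]
 [-0.001  0.27   0.963]
 [-1.    -0.    -0.001]]
view [ 0.284286   -0.08143995 -0.95527431] right [ 2.72879188e-01  9.62047968e-01 -8.09613205e-04]
eye in tool [-0.14211625  0.07661234  0.00035214] view in tool [ 9.55286014e-01 -2.95682823e-01 -5.47698170e-04]
scene0 plate 3440 [ 0.5456 -0.0725  0.0598] [[542.2, -80.5], [191.5, 85.6], 81.0]
scene0 green 326 [ 0.5496 -0.0222  0.0601] [[549.8, -21.7], [20.8, 78.9], 82.0]
scene0 black 118 [ 0.5179 -0.138   0.0605] [[518.3, -137.7], [15.6, 47.1], 78.2]
scene0 ptop 402 [0.4823 0.3255 0.1003] [[480.7, 325.3], [25.7, 43.9], 87.3]
scene0 rtop 259 [0.489  0.217  0.1002] [[487.6, 216.2], [31.4, 31.3], 87.5]
scene0 tray 1433 [0.4919 0.2761 0.017 ] [[476.7, 266.4], [153.2, 250.1], 8.5]
side0 plate 3929 [ 0.5387 -0.0955  0.0603] [[541.9, -82.1], [192.7, 84.5], 81.4]
side0 green 313 [ 0.5512 -0.0222  0.0609] [[551.4, -22.5], [24.0, 80.2], 82.2]
side0 black 453 [ 0.5306 -0.1403  0.0605] [[530.6, -136.6], [67.9, 85.1], 87.0]
side0 ptop 101 [0.4777 0.3197 0.1004] [[478.4, 319.9], [27.2, 43.8], 79.6]
side0 rtop 91 [0.4854 0.2112 0.1004] [[484.9, 213.5], [28.1, 30.3], 30.3]
side0 tray 676 [0.4757 0.231  0.0169] [[477.4, 265.2], [152.0, 255.5], 8.5]
```

{"name": "move_arm", "arguments": {"motion": "0.045 -0.04 0 0; 0.09 -0.08 0 0.05; 0.135 -0.12 0 0.1; 0.18 -0.16 0 0.15; 0.225 -0.2 0 0.2; 0.27 -0.24 0 0.2; 0.31 -0.276 0 0.2; 0.31 -0.276 0 0.2; 0.31 -0.276 0 0.2", "grip": 1}}

```text
clock: 1.27
position: [0.4784, 0.3262, 0.2311]
ee_rot: [-0.481, 0.518, 0.482, 0.518]
ft_force: [-0.1, 0.7, -0.1]
grip_width: 1.002
```

```bash
python3 - <<'E'
from h import *
from m import rect
o=get_obs(); T=R(o['ee_rot']); print(o['position'],np.degrees(np.arctan2(T[1,2],T[0,2])),o['ft_force'],o['clock'])
i,im,d=snap('wrist','wrist1'); W=cloud(i,d);x,y,z=W[...,0],W[...,1],W[...,2]
for nm,m in dict(ptop=(z>.095)&(z<.106)&(x>.42)&(x<.54)&(y>.28)&(y<.37), head=(z>.02)&(z<.106)&(x>.42)&(x<.54)&(y>.28)&(y<.37)).items():
    q=W[m]; print(nm,m.sum(),q.mean(0).round(4),[np.array(a).tolist() for a in rect(q)[:3]])
E
```

```text
[0.4784102  0.32624352 0.23105212] 85.78911317326789 [-0.08273523  0.69244302 -0.07959237] 1.275
ptop 1361 [0.4772 0.3253 0.0994] [[478.5, 325.2], [27.1, 44.7], 84.8]
head 2022 [0.4706 0.3259 0.0853] [[474.7, 325.4], [32.6, 52.3], 85.2]
```

View pics/wrist1.png

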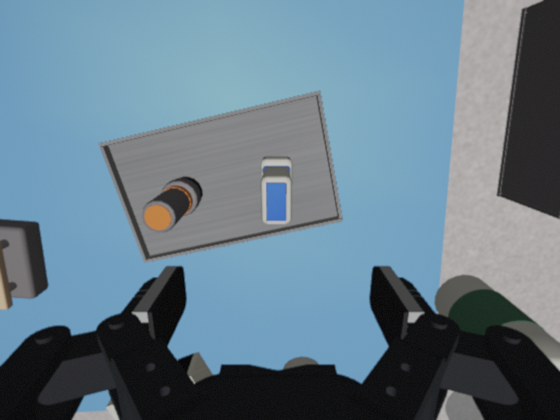

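The wrist view shows the blue-topped probe at (277,200) and the round one at (170,205). The flat probe's top centre is about (0.479, 0.325, 0.100), with its thickness axis at 85°. This agrees with the scene view, so I'm going down for the grasp.

{"name": "move_arm", "arguments": {"motion": "0 -0.001 -0.05 -0.01; 0 -0.001 -0.1 -0.01; 0 -0.001 -0.14 -0.01; 0 -0.001 -0.165 -0.01; 0 -0.001 -0.185 -0.01; 0 -0.001 -0.185 -0.01; 0 -0.001 -0.185 -0.01", "grip": 0.75}}

```text
clock: 2.2
position: [0.4789, 0.3258, 0.0473]
ee_rot: [-0.479, 0.52, 0.479, 0.521]
ft_force: [0.3, 0.3, 0.5]
grip_width: 0.746
```

{"name": "move_arm", "arguments": {"motion": "0 0 0 0; 0 0 0 0; 0 0 0 0; 0 0 0 0; 0 0 0 0; 0 0 0 0", "grip": 0.15, "force": 40}}

```text
clock: 2.95
position: [0.4793, 0.3251, 0.0471]
ee_rot: [-0.479, 0.52, 0.479, 0.521]
ft_force: [-1.2, -0.6, 7.0]
grip_width: 0.325
```

```bash
python3 - <<'E'
from h import *
o=get_obs(); print(o)
i,im,d=snap('scene','scene2')
cv2.imwrite('pics/c2.png',cv2.resize(im[180:350,250:450,::-1],None,fx=3.5,fy=3.5))
E
```

```text
{'clock': 2.95, 'joint_pos': array([-0.79679408,  0.4027406 ,  0.1471537 ,  1.78638692, -0.07072569,
        0.95641672,  0.86646445]), 'joint_velocities': array([-3.06920467e-04, -1.17295601e-04, -2.79617356e-05,  6.27952547e-05,
       -1.68715990e-03, -3.84999321e-04,  8.38537444e-04]), 'tau': array([ 1.32973893e-01, -5.66877973e+01,  3.29543911e+00, -3.11829221e+01,
        9.97190131e-02, -4.62457817e-01, -1.75726565e-02]), 'position': array([0.47931109, 0.32507828, 0.04711713]), 'ee_rot': array([-0.47854785,  0.52010314,  0.47867734,  0.52091524]), 'ft_force': array([-1.1546151 , -0.64118074,  6.98367567]), 'torque': array([-0.04755893,  0.2837004 ,  0.02985558]), 'grip_width': 0.32540728831865184}
```

View pics/c2.png

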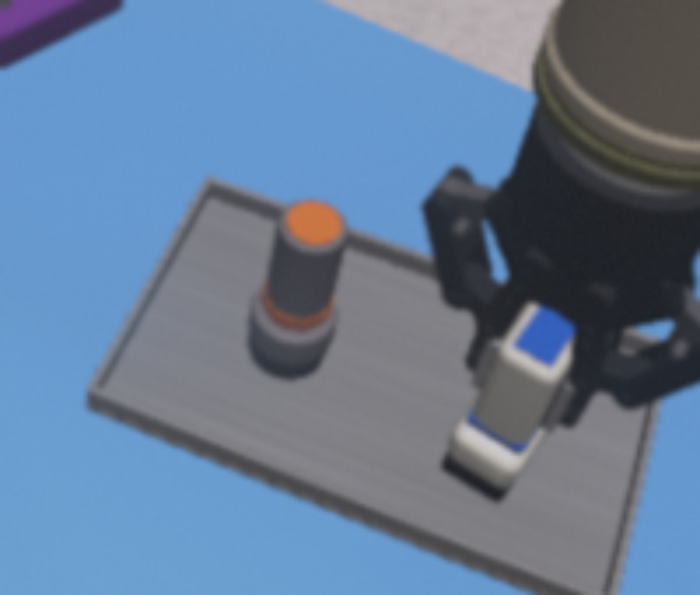

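{"name": "move_arm", "arguments": {"motion": "0 0 0.03 0; 0 0 0.07 0; 0 0 0.12 0; 0 0 0.14 0; 0 0 0.14 0; 0 0 0.14 0"}}

```text
clock: 3.75
position: [0.4783, 0.3243, 0.1848]
ee_rot: [-0.479, 0.521, 0.479, 0.52]
ft_force: [-0.3, 0.1, -1.7]
grip_width: 0.325
```

```bash
python3 - <<'E'
from h import *
o=get_obs(); print(o)
i,im,d=snap('scene','scene3')
cv2.imwrite('pics/c3.png',im[100:350,200:480,::-1].repeat(2,0).repeat(2,1))
E
```

```text
{'clock': 3.75, 'joint_pos': array([-0.81289884,  0.25766859,  0.1631609 ,  1.66027982, -0.04394243,
        1.2293863 ,  0.84683108]), 'joint_velocities': array([ 0.00081539,  0.00940034, -0.00127476,  0.00672631,  0.00175559,
        0.00300477, -0.00165322]), 'tau': array([ 5.77676995e-02, -5.73540044e+01,  2.49898329e+00, -3.94883358e+01,
        2.60085636e-02,  3.42798055e-03, -1.51595799e-03]), 'position': array([0.47834614, 0.32429498, 0.18478278]), 'ee_rot': array([-0.47856484,  0.52125149,  0.47869943,  0.51973015]), 'ft_force': array([-0.28750223,  0.0972663 , -1.67018066]), 'torque': array([-0.00153547,  0.03193872, -0.0421725 ]), 'grip_width': 0.32465187339782847}
```

View pics/c3.png

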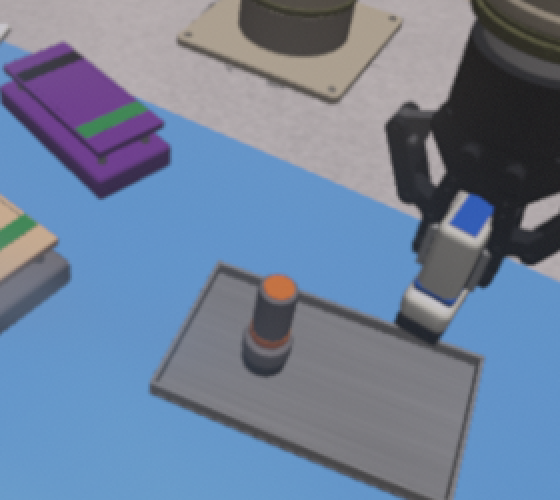

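The probe is held upright: blue top at (470,215), nose clear of the tray. Carrying it over the green band.

{"name": "move_arm", "arguments": {"motion": "0.015 -0.05 0 0; 0.03 -0.11 0 -0.02; 0.04 -0.17 0 -0.04; 0.05 -0.23 0 -0.06; 0.06 -0.28 0 -0.07; 0.07 -0.325 0 -0.07; 0.073 -0.346 0 -0.07; 0.073 -0.346 0 -0.07; 0.073 -0.346 0 -0.07; 0.073 -0.346 0 -0.07"}}

```text
clock: 5.05
position: [0.5518, -0.0198, 0.186]
ee_rot: [-0.46, 0.537, 0.461, 0.536]
ft_force: [-0.7, 0.2, -2.1]
grip_width: 0.322
```

```bash
python3 - <<'E'
from h import *
from m import rect
o=get_obs(); T=R(o['ee_rot']); print(o['position'],np.degrees(np.arctan2(T[1,2],T[0,2])),T[:,0],o['ft_force'],o['clock'])
for n in ('scene','side'):
    i,im,d=snap(n,n+'4'); W=cloud(i,d);x,y,z=W[...,0],W[...,1],W[...,2]
    b=(x>.48)&(x<.62)&(y>-.1)&(y<.06)
    hsv=cv2.cvtColor(im,cv2.COLOR_RGB2HSV).astype(int)
    # head white sides & bottom
    m=b&(z>.12)&(z<.19)
    q=W[m]; print(n,m.sum(),np.percentile(q[:,2],[0,1,2,5]).round(4))
    m=b&(z>.142)&(z<.178)
    q=W[m]; print(n,'head',m.sum(),[np.array(a).tolist() for a in rect(q)[:3]])
    v,u=np.argwhere(b&(z>.1)).mean(0).astype(int); print(u,v)
    v0=max(0,v-120);u0=max(0,u-140)
    cv2.imwrite(f'pics/c4{n}.png',im[v0:v0+240,u0:u0+280,::-1].repeat(2,0).repeat(2,1))
E
```

```text
[ 0.55178389 -0.01978014  0.18597318] 81.30795876805084 [-6.22100506e-04  3.62175083e-04 -9.99999741e-01] [-0.66620576  0.24728046 -2.07770555] 5.05
scene 887 [0.1435 0.1447 0.1458 0.1472]
scene head 711 [[555.0, -15.9], [32.0, 61.3], 74.7]
175 83
side 929 [0.1441 0.145  0.1456 0.1475]
side head 710 [[546.5, -30.7], [28.0, 63.5], 58.7]
358 81
```

View pics/c4scene.png

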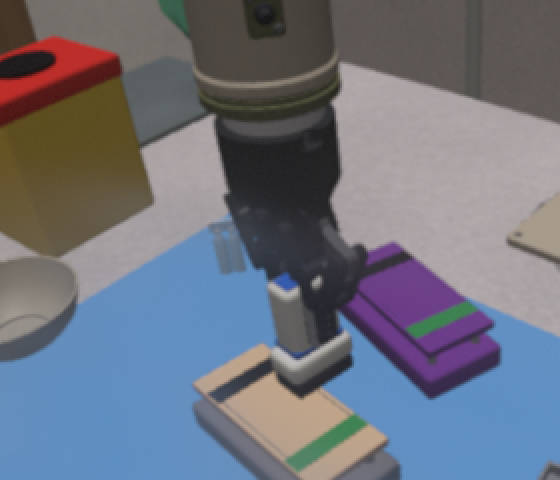

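View pics/c4side.png

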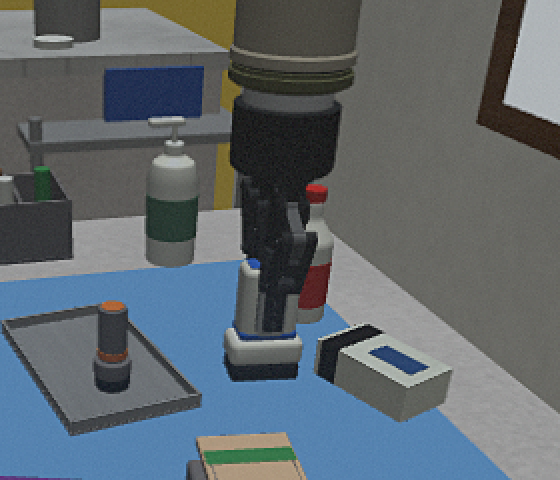

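{"name": "move_arm", "arguments": {"motion": "0 -0.001 -0.03 0; 0 -0.001 -0.055 0; 0 -0.001 -0.07 0; 0 -0.001 -0.078 0; 0 -0.001 -0.078 0; 0 -0.001 -0.078 0; 0 -0.001 -0.078 0"}}

```text
clock: 6.02
position: [0.5524, -0.0222, 0.109]
ee_rot: [-0.46, 0.537, 0.46, 0.537]
ft_force: [-0.4, -0.2, -1.6]
grip_width: 0.324
```

```bash
python3 - <<'E'
from h import *
o=get_obs(); T=R(o['ee_rot']); print(o['position'],np.degrees(np.arctan2(T[1,2],T[0,2])),o['ft_force'],o['clock'])
B=np.array([.5421,-.0812]);a=np.radians(-8.8);Rb=np.array([[np.cos(a),-np.sin(a)],[np.sin(a),np.cos(a)]])
print('in block',(o['position'][:2]-B)@Rb, 'black world',B+Rb@[0,-.060])
i,im,d=snap('scene','scene5'); cv2.imwrite('pics/c5.png',im[80:260,100:280,::-1].repeat(3,0).repeat(3,1))
i,im,d=snap('side','side5'); cv2.imwrite('pics/c5s.png',im[100:300,280:440,::-1].repeat(3,0).repeat(3,1))
E
```

```text
[ 0.55240501 -0.02224976  0.10901931] 81.18608871698747 [-0.43485376 -0.22214304 -1.61336979] 6.025
in block [0.00116515 0.05983282] black world [ 0.53292085 -0.1404937 ]
```

View pics/c5.png

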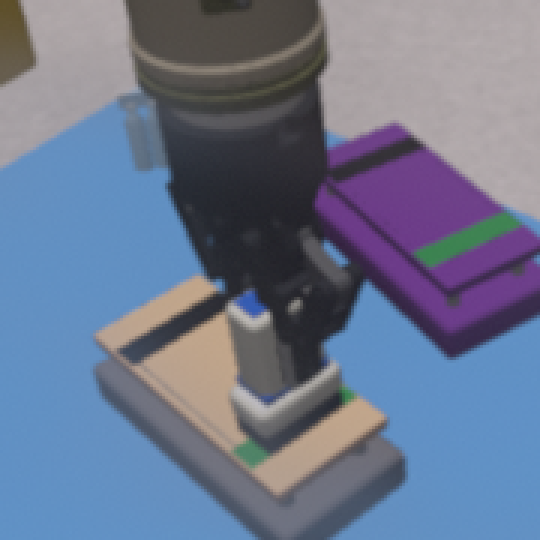

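View pics/c5s.png

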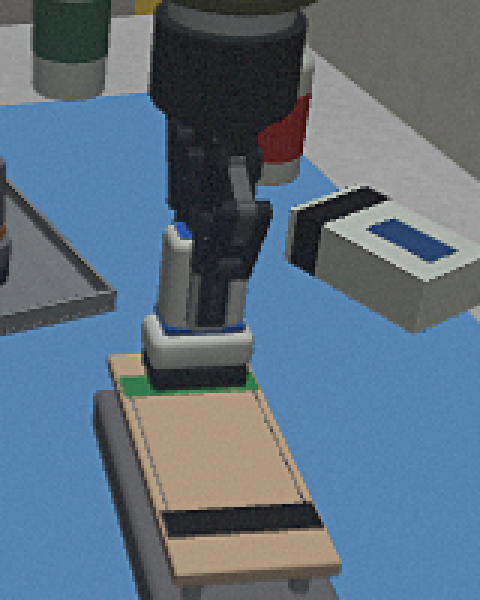

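{"name": "move_arm", "arguments": {"motion": "0 0 -0.004 0; 0 0 -0.008 0; 0 0 -0.011 0; 0 0 -0.013 0; 0 0 -0.014 0; 0 0 -0.014 0; 0 0 -0.014 0; 0 0 -0.014 0"}}

```text
clock: 7.12
position: [0.5521, -0.0222, 0.0945]
ee_rot: [-0.46, 0.537, 0.46, 0.537]
ft_force: [0.6, -0.1, 1.8]
grip_width: 0.323
```

```bash
python3 - <<'E'
from h import *
o=get_obs(); print(o['position'],o['ft_force'],o['clock'],o['grip_width'])
for n in('scene','side'):
    i,im,d=snap(n,n+'6'); W=cloud(i,d);x,y,z=W[...,0],W[...,1],W[...,2]
    B=np.array([.5421,-.0812]);a=np.radians(-8.8);Rb=np.array([[np.cos(a),-np.sin(a)],[np.sin(a),np.cos(a)]])
    L=(W[...,:2]-B)@Rb
    m=(abs(L[...,0])<.036)&(L[...,1]<.02)&(L[...,1]>-.085)&(z>.03)&(z<.08)
    print(n,m.sum(),np.median(z[m]))
    i0,im0,d0=load(n+'0'); z0=cloud(i0,d0)[...,2]; print('before',np.nanmedian(z0[m]))
E
```

```text
[ 0.55213129 -0.02222462  0.09448462] [ 0.55382732 -0.12610908  1.75793019] 7.125 0.32301083465753067
scene 1117 0.05142539925841738
before 0.05998363873531054
side 1985 0.0517786507604292
before 0.06039980589075378
```

The plate is about 8.6 mm down in both views. Sweeping the whole stroke in one call.

{"name": "move_arm", "arguments": {"motion": "-0.001 -0.008 0.0005 0; -0.003 -0.021 0.0005 0; -0.005 -0.034 0.0005 0; -0.007 -0.047 0.0005 0; -0.009 -0.06 0.0005 0; -0.011 -0.073 0.0005 0; -0.013 -0.086 0.0005 0; -0.015 -0.099 0.0005 0; -0.017 -0.111 0.0005 0; -0.018 -0.118 0.0005 0"}}

```text
clock: 8.48
position: [0.5337, -0.1412, 0.0948]
ee_rot: [-0.46, 0.537, 0.46, 0.537]
ft_force: [1.3, 2.1, 0.8]
grip_width: 0.325
```

{"name": "move_arm", "arguments": {"motion": "0 0 0 0; 0 0 0 0; 0 0 0 0"}}

```text
clock: 8.85
position: [0.534, -0.1402, 0.0948]
ee_rot: [-0.46, 0.537, 0.46, 0.537]
ft_force: [0.0, -1.5, 1.3]
grip_width: 0.324
```

```bash
python3 - <<'E'
from h import *
o=get_obs(); print(o['position'],o['ft_force'],o['clock'],o['grip_width'])
B=np.array([.5421,-.0812]);a=np.radians(-8.8);Rb=np.array([[np.cos(a),-np.sin(a)],[np.sin(a),np.cos(a)]])
print((o['position'][:2]-B)@Rb)
for n in('scene','side'):
    i,im,d=snap(n,n+'7'); W=cloud(i,d);x,y,z=W[...,0],W[...,1],W[...,2]
    L=(W[...,:2]-B)@Rb
    m=(abs(L[...,0])<.036)&(L[...,1]<.08)&(L[...,1]>-.03)&(z>.03)&(z<.08)
    print(n,m.sum(),np.median(z[m]))
    s=np.argwhere((abs(L[...,0])<.04)&(abs(L[...,1]+.06)<.03)&(z>.06)).mean(0).astype(int)
    v,u=np.maximum(s-100,0); cv2.imwrite(f'pics/c7{n}.png',im[v:v+200,u:u+200,::-1].repeat(3,0).repeat(3,1))
E
```

```text
[ 0.53399156 -0.14021451  0.09483264] [ 0.04171363 -1.51110229  1.33766188] 8.85 0.32395541811215445
[ 0.00101539 -0.05956029]
scene 1719 0.05156161292376449
side 839 0.05224382114579906
```

View pics/c7scene.png

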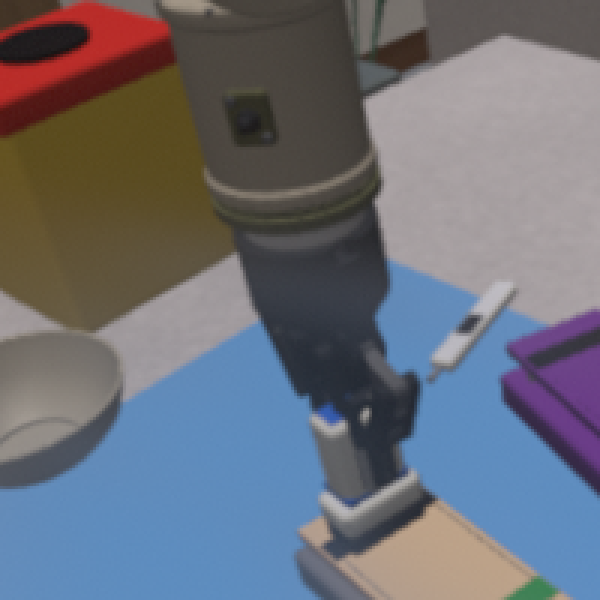

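View pics/c7side.png

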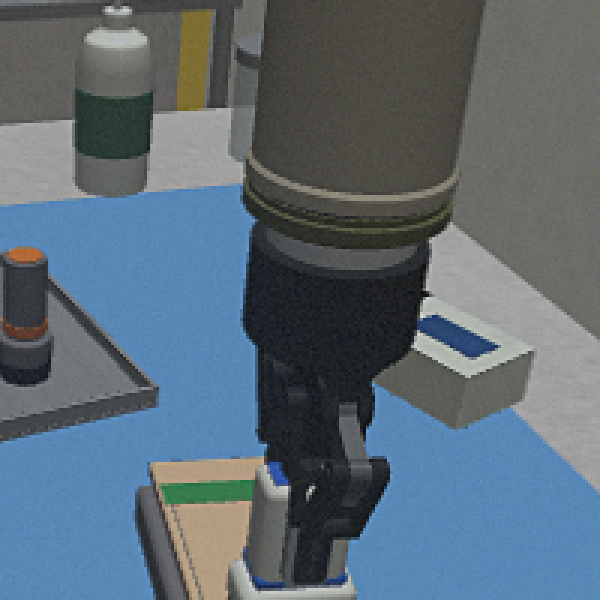

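The probe is upright on the black band with the plate about 8 mm down. Lifting off and returning.

{"name": "move_arm", "arguments": {"motion": "0 0 0.02 0; 0 0 0.06 0; 0 0 0.093 0; 0 0 0.093 0; 0.01 0.04 0.093 0; 0.01 0.09 0.093 0; 0.01 0.14 0.093 0; 0.01 0.19 0.093 0; 0.01 0.24 0.093 0; 0.005 0.29 0.093 0"}}

```text
clock: 10.2
position: [0.5379, 0.1516, 0.1861]
ee_rot: [-0.46, 0.538, 0.461, 0.536]
ft_force: [-0.0, 0.1, -0.8]
grip_width: 0.323
```

{"name": "move_arm", "arguments": {"motion": "-0.012 0.05 0 0.03; -0.03 0.095 0 0.07; -0.045 0.135 0 0.07; -0.058 0.165 0 0.07; -0.061 0.175 0 0.07; -0.061 0.175 0 0.07; -0.061 0.175 0 0.07; -0.061 0.175 0 0.07"}}

```text
clock: 11.2
position: [0.4787, 0.3235, 0.1878]
ee_rot: [-0.478, 0.521, 0.478, 0.521]
ft_force: [0.0, 0.3, -0.1]
grip_width: 0.321
```

```bash
python3 - <<'E'
from h import *
o=get_obs(); T=R(o['ee_rot']); print(o['position'],np.degrees(np.arctan2(T[1,2],T[0,2])),o['ft_force'],o['clock'])
i,im,d=snap('side','side8'); cv2.imwrite('pics/c8.png',im[0:240,150:400,::-1].repeat(2,0).repeat(2,1))
E
```

```text
[0.47865346 0.32346138 0.1877768 ] 85.08468035157176 [ 0.01686332  0.2849069  -0.11733226] 11.2
```

View pics/c8.png

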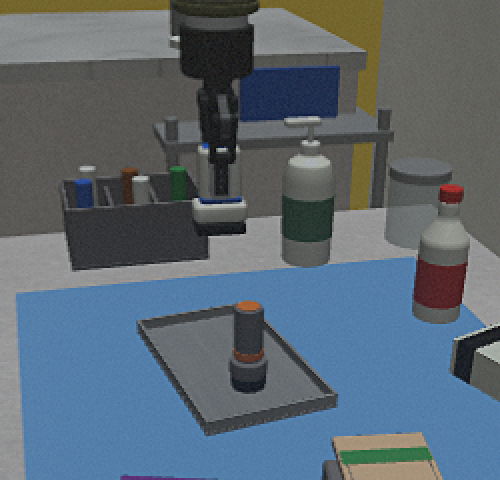

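The probe is still held upright, at (218,190) in the crop, and the round probe hasn't moved. Lowering.

{"name": "move_arm", "arguments": {"motion": "0 0.001 -0.04 0; 0 0.001 -0.085 0; 0 0.001 -0.115 0; 0 0.001 -0.13 0; 0 0.001 -0.136 0; 0 0.001 -0.139 0; 0 0.001 -0.139 0; 0 0.001 -0.139 0"}}

```text
clock: 12.25
position: [0.4784, 0.326, 0.0496]
ee_rot: [-0.479, 0.52, 0.479, 0.521]
ft_force: [0.8, 0.4, -1.5]
grip_width: 0.322
```

```bash
python3 - <<'E'
from h import *
o=get_obs(); T=R(o['ee_rot']); print(o['position'],o['ft_force'],o['clock'])
i,im,d=snap('scene','scene9'); cv2.imwrite('pics/c9.png',im[180:350,250:450,::-1].repeat(3,0).repeat(3,1))
E
```

```text
[0.47836708 0.32602688 0.04960458] [ 0.7989828   0.37082975 -1.48353173] 12.25
```

View pics/c9.png

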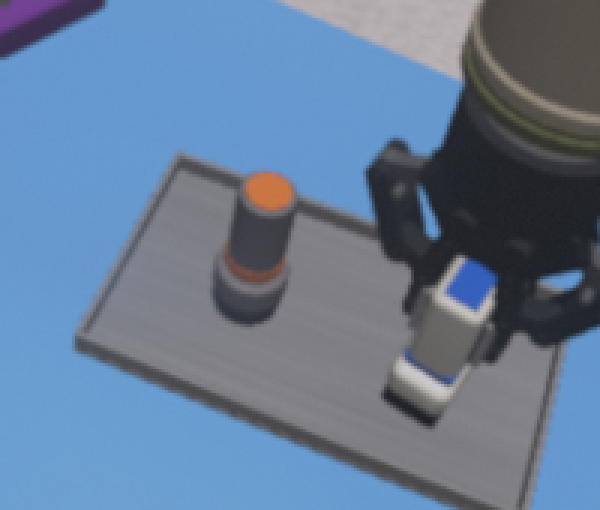

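About 2 mm above the floor, with no contact force yet. Going the rest of the way until it touches.

{"name": "move_arm", "arguments": {"motion": "0 0 -0.001 0; 0 0 -0.002 0; 0 0 -0.0025 0; 0 0 -0.0025 0; 0 0 -0.0025 0"}}

```text
clock: 12.92
position: [0.4781, 0.3258, 0.0472]
ee_rot: [-0.479, 0.52, 0.479, 0.521]
ft_force: [-3.1, -2.4, 7.1]
grip_width: 0.324
```

{"name": "move_arm", "arguments": {"motion": "0 0 0.0005 0; 0 0 0.0005 0; 0 0 0.0005 0; 0 0 0.0005 0; 0 0 0.0005 0; 0 0 0.0005 0", "grip": 0.75}}

```text
clock: 13.68
position: [0.478, 0.3258, 0.0468]
ee_rot: [-0.479, 0.52, 0.479, 0.521]
ft_force: [-1.4, 0.5, -0.3]
grip_width: 0.75
```

{"name": "move_arm", "arguments": {"motion": "0 0 0.01 0; 0 0 0.03 0; 0 0 0.06 0; 0 0 0.1 0; 0 0 0.15 0; 0 0 0.19 0; 0 0 0.19 0; 0 0 0.19 0"}}

```text
clock: 14.68
position: [0.4778, 0.3256, 0.2367]
ee_rot: [-0.479, 0.521, 0.479, 0.52]
ft_force: [0.5, 0.6, -1.2]
grip_width: 0.75
```

```bash
python3 - <<'E'
from h import *
from m import rect
o=get_obs(); print(o['position'],o['ft_force'],o['clock'],o['grip_width'])
for n in('scene','side'):
    i,im,d=snap(n,n+'10'); W=cloud(i,d);x,y,z=W[...,0],W[...,1],W[...,2]
    for nm,m in dict(ptop=(z>.097)&(z<.106)&(x>.42)&(x<.54)&(y>.28)&(y<.37),
       rtop=(z>.097)&(z<.106)&(x>.42)&(x<.54)&(y>.17)&(y<.26)).items():
        q=W[m]; print(n,nm,m.sum(),q.mean(0).round(4),[np.array(a).tolist() for a in rect(q)[:3]])
    s=(180,250) if n=='scene' else (60,180)
    cv2.imwrite(f'pics/c10{n}.png',im[s[0]:s[0]+170,s[1]:s[1]+200,::-1].repeat(3,0).repeat(3,1))
E
```

```text
[0.47776103 0.325611   0.23674582] [ 0.54195198  0.62641189 -1.18770806] 14.675 0.7502004585493663
scene ptop 406 [0.4813 0.3263 0.1003] [[479.8, 326.6], [26.7, 45.9], 88.5]
scene rtop 258 [0.4888 0.2168 0.1002] [[487.5, 216.0], [30.9, 30.4], 49.2]
side ptop 103 [0.4777 0.321  0.1002] [[478.5, 321.6], [27.3, 43.3], 85.7]
side rtop 91 [0.4855 0.2114 0.1007] [[486.1, 213.0], [28.2, 28.8], 54.1]
```

View pics/c10scene.png

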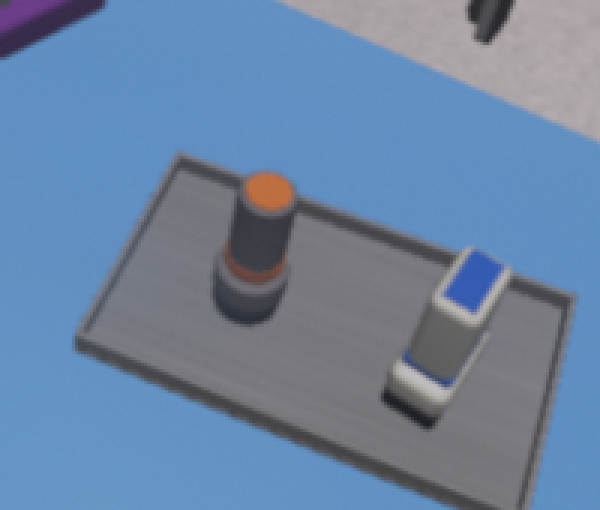

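View pics/c10side.png

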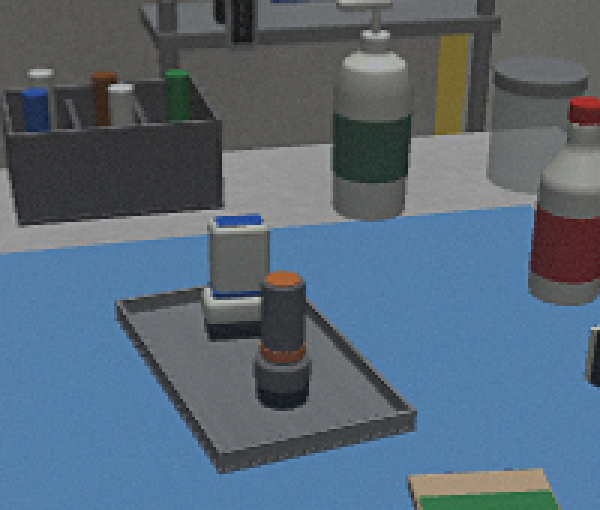

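The flat probe stands upright in the tray and is released, with its top at z 0.100 in both views. The round probe hasn't moved and the gripper is clear.

```bash
python3 -c "
from workcell import hand_in; print(hand_in())"
```

```text
the job is handed in; nothing more can be done
None
```

I took the flat blue-topped probe from the tray and set it nose down on the green band of the beige block. I swept it to the black band in one stroke, stood it back upright in the tray, and handed the job in at about 15 s of the 54 s allowed. No verdict is reported.

- **Plate depth:** it measured about 8.6 mm down at the start of the stroke and 8 to 8.5 mm at the end. I took no pictures during the stroke itself; the commanded height was constant, and the tool height was 94.5 mm at the start and 94.8 mm at the end.
- **Position on the block:** by the tool position, the probe stayed within about 1 mm of the middle line at both ends. It started at y = +60 mm and finished at y = −60 mm.
- **Final state:** the flat probe stands upright in the tray with its top at z = 0.100 m in both views. The round probe is within 1 mm of where it was, and the gripper is open and well clear.
- **Disagreements:** the scene and side cameras differ by about 5 mm on the y of the probe tops, because the side view sees only part of them. The wrist view agreed with the scene view, so I used that. The wrist force drifts by about 1 to 2 N, so I relied on depth rather than force for how far the plate was pressed.

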